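# Press the overload reset under the push-latch flap of a desk power box

### The job

The desk power box has tripped. Press down on the free edge of its flap and let go so that it springs open, push the round reset button underneath all the way in, then push the flap shut again until it latches and stays shut. Only press and push with the fingers: the power box stays standing where it is, and the mouse, mug and jar are left alone.

Things in the scene. Friction and masses are not known exactly. Their poses are not given: they have to be found in the camera images.
- power_box: White plastic power box, loose on the desk on rubber feet, about 1.1 kg, 112 (x) x 150 (y) x 56 mm high with the flap shut, two round sockets on its -y side. Origin: centre of its underside. Its x axis points from the flap's hinge (the side nearer the robot) to the flap's free edge (the far side), its z up. With the flap open, the flat deck below is 34 mm above the desk.
- flap (a joint): Angle of the flap that covers the whole top of the box, rad: 0 = shut and latched (top face level), 1.35 = fully open (stop), grows as the free edge rises; the flap stands towards the robot when open. A spring opens it. Push-push latch: pressed down past -0.05 from shut (about 5 mm at the free edge; the stop is at -0.08) and let go, it springs open; pushed down from open past -0.05 and let go, it stays latched at 0. Pressing takes about 3 to 5 N near the free edge.
- flap_hinge (a point): Middle of the flap's hinge axis, which runs along the box's y axis, 51 mm above the desk. The flap's outer (top) face lies 5 mm outside of the plane through this axis; the flap reaches 112 mm from the axis and is 150 mm wide, 5 mm thick with a 12 mm skirt under its free edge and sides.
- flap_edge (a point): Point on the flap's outer (top) face, mid-width, 95 mm from the hinge axis (17 mm in from the free edge): a place to press. Moves with the flap; its x axis points from the hinge to the free edge, its z out of the top face.
- reset_button (a joint): Travel of the reset button, m: 0 = out, 0.004 = fully in; it springs back when let go. Fully in takes about 5 N.
- button_top (a point): Centre of the top of the round black reset button (22 mm diameter, standing 8 mm above the deck, 42 mm above the desk), 90 mm from the hinge axis and 28 mm from the box's middle towards its -y side. Reachable straight from above when the flap is fully open.
- mouse: Grey computer mouse, loose, 105 x 60 x 34 mm, origin at the centre of its underside; to be left alone.
- mug: White mug, loose, 80 mm diameter, 92 mm high, handle at its +y side, origin at the centre of its underside; to be left alone.
- jar: Small glass jar with a black cap, loose, 52 mm diameter, 75 mm high, origin at the centre of its underside; to be left alone.
Mind the look-alikes: they are no part of the job. Leave any blue or purple look-alike of the power_box alone.

How it is judged:
On the way, in this order (a step that is already met when the one before it is completed fails the run):
1. the flap has sprung open (value of joint flap above 1.1 rad), for 0.1 s.
2. with the flap open, the reset button is pushed in (value of joint reset_button above 0.003 m and value of joint flap above 0.7 rad), for 0.05 s.
3. the flap is shut (value of joint flap below 0.03 rad), for 0.1 s.
At the end, for the whole second after the job is handed in: The flap is latched shut by itself (joint within 0.03 rad of 0), the button is out again, and the power box stands at rest within 30 mm of its start (value of joint flap between -0.03 and 0.03 rad and value of joint reset_button below 0.001 m and distance of power_box from where it was at the start of the episode below 0.03 m and angle between power_box's own z axis and vertical below 0.1 rad and linear speed of power_box below 0.02 m/s); the robot touches nothing.
It fails at once if the power box is lifted or tipped (height (world z) of power_box above 0.012 m or angle between power_box's own z axis and vertical above 0.2 rad).
It fails at once if the power box is shoved more than 40 mm (distance of power_box from where it was at the start of the episode above 0.04 m).
It fails at once if the mouse, the mug or the jar is moved or lifted more than 15 mm (distance of any of mouse, mug, jar from where it was at the start of the episode above 0.015 m).
It also fails if it takes over 53 s, if anything falls off the work surface, if the arm or the gripper's body presses on something with over 40 N, if the wrist force passes 120 N, or if a joint passes its speed limit or range.

### The arm

A 6-joint arm with a two-finger parallel gripper is mounted at the origin on the work surface. World frame = base frame: x ahead of the robot, y to its left, z up, the work surface at z = 0. Lengths are in m, angles in rad, forces in N, time in s.
With the tool pointing down it reaches from about 0.375 to 0.9 m from the base axis. Payload 3.1 kg.
Tool frame: the origin (TCP) lies midway between the tips of the shut fingers; the grasp point (between the pads) lies 19 mm behind it; z points along the fingers, y is the line along which they close (so a half turn about z gives the same grasp; the last joint's range is limited). The gripper opens to 85 mm and grips with 20 to 120 N. Pads are 22 mm wide; open, the fingers measure 114 mm over their backs; the gripper's body (76 mm by 85 mm) begins 54 mm behind the grasp point. The pads swing forward as they close: fully open they stand 13 mm farther back than shut.
Start: joints at [1.151, 0.527, 1.433, -0, 1.181, -0.178], TCP at [0.149, 0.607, 0.231] pointing down, gripper open.
Joint ranges: [-3.08, 3.08], [-0.75, 2.2], [0.22, 2.44], [-1.43, 4.57], [0, 2.65], [-2.85, 2.85]. Speed limits (rad/s): [2.79, 2.79, 3.14, 3.14, 3.14, 3.14].

### API

Orientations are given as a unit quaternion [x, y, z, w].
In Python, from station import manip gives the robot as it stands. The module is installed in compiled form; this text tells all that it offers.
- The arm moves only by the tool apply_moves, never from a script. Its arguments are lists of equal length, an entry for each row: "claw": the gripper's target within -1 to 1 (fully open at 1, half-way at 0, shut at -1); "travel": the shift along the tool's x, y, z scaled (see below), a list of three; "turn": the turn, a rotation vector about the tool's x, y, z scaled (see below), a list of three. In form: {"claw": [claw, ...], "travel": [[dx, dy, dz], ...], "turn": [[rx, ry, rz], ...]}. A call has 1 to 5 rows; each row is the pose to reach, as a shift and turn from the pose commanded when the call began, along the tool's axes at that moment, turning the shorter way round; what a row does not reach only later rows make up. The controller multiplies each number of a shift by 800 mm and each number of a turn by 180 degrees. A row lasts 1/12 s, in which the tool goes at most 41.7 mm and 7.16 degrees, less where a joint would pass 70% of its speed; a pose out of reach is approached as far as the arm can. A call with a number of a shift or a turn outside -1 to 1 is refused whole. A call with a gripper value outside its range is refused whole. The fingers move at their own pace and stop on an object; "newtons" is the grip in N (left out, the last holds). Time passes only in rows, so rows that repeat a pose let the fingers close. It gives the time, the measured TCP pose, the force, the opening and the grip force at its end, in the units of the state.
- manip.sense(): the state, without advancing time (a new reading comes with each control period).
- manip.snapshot(name): name is "scene" or "top" or "wrist"; returns a dict with "pixels" (400x640x3 uint8, red, green, blue), "depth" (400x640 float32, m along the optical axis (not along the pixel's ray), 0 where there is no reading), "intrinsics" (3x3 intrinsics, pixels), "R" (3x3) and "t" (3): a world point X has camera coordinates R X + t. Camera axes: x right, y down, z forward; pixel columns grow to the right and rows downward; lengths in m; the calibration is good to about 2 mm. A picture is of the moment at which its call begins.
- manip.sign_off(): hands the job in; it is judged then, once.
The state is a dict: "t": time; "q": joint angles; "qd": joint speeds; "tau": joint torques, N m; "tcp_pos": TCP position; "tool_rot": TCP orientation; "force": force on the tool from outside, world axes, zero at the start; "ft_torque": the same for the moment, N m; "finger_gap": opening from 0.0 (shut) to 1.0 (fully open); "gripper_force": force on a finger pad.
Only numpy, scipy, OpenCV 4.12 (cv2) and the standard library are available. Lean on these libraries where they do the work, as an engineer would, in place of code of your own. Each camera call takes 0.05 s, during which the arm holds its last target. There are 200 camera calls.

## Working session

There is one attempt and no reset: what is moved stays moved. The work goes in short steps, Python scripts to look and compute and a tool call to move; the robot and the scene stay as the last step left them, time stands still between calls to the robot, and variables do not carry over. Pictures are saved under pics/ and viewed, at most 10 in all, crops included, and the job is handed in when it is done.

Besides the shell and the picture viewer there is one more tool, called after "Call:" by a JSON object that holds its "api" and its "payload", one argument or row to a line. apply_moves: Moves the arm, as the interface text tells. Shifts and turns lie within -1 to 1; 1 stands for 800 mm of shift or 180 degrees of turn. Its arguments: {"type":"object","properties":{"claw":{"type":"array","items":{"type":"number"}},"travel":{"type":"array","items":{"type":"array","items":{"type":"number"}}},"turn":{"type":"array","items":{"type":"array","items":{"type":"number"}}},"newtons":{"type":"number"}},"required":["claw","travel","turn"]}

```bash
mkdir -p pics
python3 - <<'E'
from station import manip
import cv2,numpy as np
s=manip.sense();print({k:np.round(v,3) for k,v in s.items()})
for n in("scene","top"):
    d=manip.snapshot(n);np.savez(f"{n}.npz",**d);cv2.imwrite(f"pics/{n}0.png",d["pixels"][:,:,::-1])
E
```

```text
{'t': np.float64(0.0), 'q': array([ 1.151,  0.528,  1.434, -0.   ,  1.181, -0.178]), 'qd': array([ 0.001,  0.002, -0.001,  0.001,  0.001,  0.001]), 'tau': array([-2.0000e-03, -4.4236e+01, -1.7802e+01, -0.0000e+00,  8.0000e-03,
        0.0000e+00]), 'tcp_pos': array([0.149, 0.606, 0.23 ]), 'tool_rot': array([ 0.12 ,  0.993, -0.001, -0.   ]), 'force': array([-0.307,  0.561,  0.01 ]), 'ft_torque': array([ 0.057, -0.025, -0.008]), 'gripper_force': np.float64(0.0), 'finger_gap': np.float64(0.998)}
```

View pics/scene0.png

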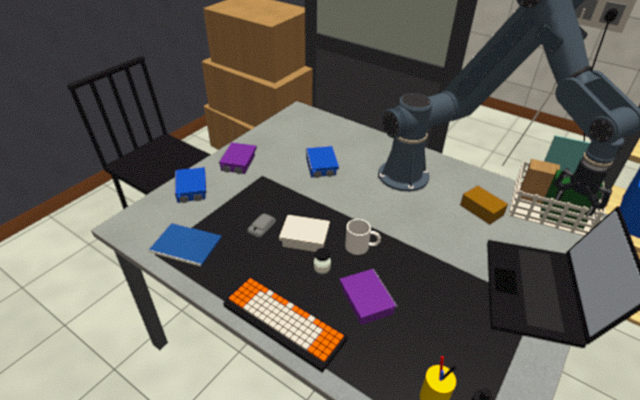

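View pics/top0.png

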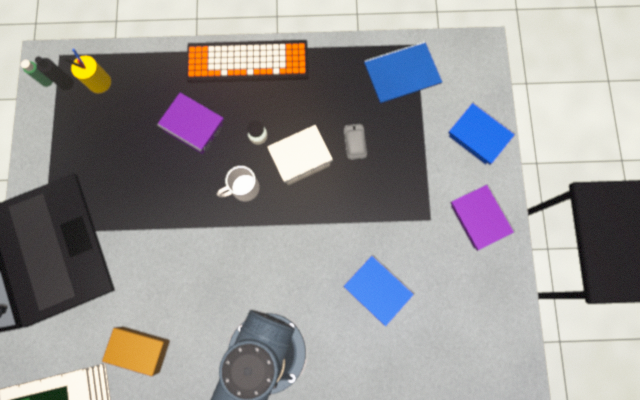

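The white box is at top (300,154) and scene (305,232). Things that could be mistaken for it, in the top view: blue boxes at (378,290) and (481,133), purple boxes at (482,217) and (190,122), and the blue book at (403,72). None of those is white. The mug (240,183), jar (257,132) and mouse (355,141) stand close to the white box.

```bash
cat > h.py <<'E'
import numpy as np,cv2
def ray(d,uv,z):
    uv=np.atleast_2d(np.array(uv,float));K,R,t=d["intrinsics"],d["R"],d["t"]
    c=-R.T@t; r=(R.T@np.linalg.inv(K)@np.c_[uv,np.ones(len(uv))].T).T
    return c+r*((z-c[2])/r[:,2])[:,None]
def cloud(d):
    v,u=np.mgrid[:400,:640];z=d["depth"]
    p=np.stack([u*z,v*z,z],-1)@np.linalg.inv(d["intrinsics"]).T
    return (p-d["t"])@d["R"]
E
python3 - <<'E'
from h import *
for n,roi in(("top",(255,335,115,195)),("scene",(272,335,208,258))):
    d=np.load(n+".npz");P=cloud(d);rgb=d["pixels"].astype(int)
    m=np.zeros((400,640),bool);a,b,c,e=roi
    m[c:e,a:b]=((rgb.min(2)>140)&(d["depth"]>0)&(abs(P[...,2]-.056)<.008))[c:e,a:b]
    k,l,st,_=cv2.connectedComponentsWithStats(m.astype(np.uint8));i=1+st[1:,4].argmax();m=l==i
    print(n,st[i],"z",np.median(P[m][:,2]))
    v,u=np.nonzero(m);X=ray(d,np.c_[u,v],.056)[:,:2].astype(np.float32)
    r=cv2.minAreaRect(X*1000);print(r,cv2.boxPoints(r).round(),X.mean(0))
d=np.load("top.npz")
for nm,uv,z in(("mug",(243,184),.09),("jar",(257,130),.075),("mouse",(355,141),.03)):print(nm,ray(d,uv,z))
cv2.imwrite("pics/crop.png",cv2.resize(d["pixels"][100:210,200:380,::-1],None,fx=4,fy=4,interpolation=2))
E
```

```text
top [ 268  126   64   56 2066] z 0.05743190442074958
((539.2114868164062, -102.5256118774414), (116.60107421875, 149.95770263671875), 23.758337020874023) [[ 456.  -57.]
 [ 516. -195.]
 [ 623. -148.]
 [ 562.  -10.]] [ 0.53952265 -0.10216463]
scene [ 280  215   49   29 1028] z 0.05684019911233662
((543.2120361328125, -104.14767456054688), (114.97769165039062, 149.36520385742188), 24.103763580322266) [[ 460.  -59.]
 [ 521. -196.]
 [ 626. -149.]
 [ 565.  -12.]] [ 0.5446461  -0.10300722]
mug [[0.44808552 0.05193707 0.09      ]]
jar [[0.60628428 0.01536008 0.075     ]]
mouse [[ 0.5799347  -0.26161958  0.03      ]]
```

View pics/crop.png

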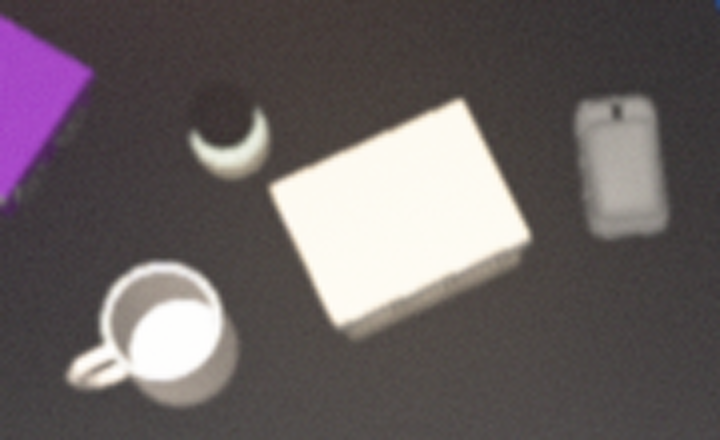

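The crop shows the plain white box at about (400,210), with its hinge shelf on the lower, robot-facing side. That matches the description: measured top z 57 mm and 115x150 mm. The two views agree to about 4 mm. Next I check that the transit corridor is clear, and where the wrist camera is mounted.

```bash
cat >> h.py <<'E'
from scipy.spatial.transform import Rotation as Ro
yaw=np.radians(23.9);C=np.array([.541,-.103,0]);bx=np.array([np.cos(yaw),np.sin(yaw),0]);by=np.array([-bx[1],bx[0],0]);H=C-.056*bx
def box(x,y,z): return H+x*bx+y*by+np.array([0,0,z])   # x from hinge
def plan(s,target,Rt):
    R=Ro.from_quat(s["tool_rot"])
    d=R.inv().apply(target-s["tcp_pos"]);w=(R.inv()*Rt).as_rotvec()
    print("travel",(d/.8).round(4),"turn",(w/np.pi).round(4),"mm",np.linalg.norm(d)*1e3,"deg",np.degrees(np.linalg.norm(w)))
RA=Ro.from_matrix(np.c_[bx,-by,[0,0,-1]]); RB=Ro.from_matrix(np.c_[-bx,by,[0,0,-1]])
E
python3 - <<'E'
from h import *
from station import manip
s=manip.sense();R=Ro.from_quat(s["tool_rot"])
w=manip.snapshot("wrist");c=-w["R"].T@w["t"]
print("cam in tool",R.inv().apply(c-s["tcp_pos"]))
T=box(.1,0,.25);print(T,box(.1,0,.056),box(.09,-.028,.042))
for r in(RA,RB):plan(s,T,r)
for n in("scene","top"):
    P=cloud(np.load(n+".npz")).reshape(-1,3);a=s["tcp_pos"][:2];b=T[:2];e=(b-a)/np.linalg.norm(b-a)
    q=P[:,:2]-a;l=q@e;k=abs(q[:,0]*e[1]-q[:,1]*e[0])
    for L in np.arange(-.1,.9,.1):
        m=(l>L)&(l<L+.1)&(k<.12)&(P[:,2]<.6)&(P[:,2]>-.05)
        print(n,L.round(1),m.sum(),P[m][:,2].max().round(3) if m.any() else None)
E
```

```text
cam in tool [ 0.07582874 -0.00022265 -0.14287958]
[ 0.58122717 -0.08517377  0.25      ] [ 0.58122717 -0.08517377  0.056     ] [ 0.5834286 -0.1148243  0.042    ]
travel [-0.7312 -0.7106 -0.0233] turn [-4.000e-04  7.000e-04  7.906e-01] mm 815.8854792143513 deg 142.30216051128997
travel [-0.7312 -0.7106 -0.0233] turn [-0.0006 -0.0003 -0.2094] mm 815.8854792143513 deg 37.69801962934927
scene -0.1 4164 0.598
scene 0.0 5298 0.6
scene 0.1 2051 0.6
scene 0.2 1610 0.027
scene 0.3 1554 0.01
scene 0.4 1534 0.009
scene 0.5 1398 0.097
scene 0.6 1590 0.098
scene 0.7 1665 0.082
scene 0.8 1676 0.065
top -0.1 3323 0.093
top 0.0 3423 0.306
top 0.1 3384 0.034
top 0.2 3113 0.029
top 0.3 2969 0.012
top 0.4 2896 0.014
top 0.5 2818 0.099
top 0.6 2762 0.099
top 0.7 2829 0.083
top 0.8 2518 0.066
```

Call:
{"api": "apply_moves", "payload": {
  "claw": [-1,-1,-1,-1,-1],
  "travel": [
    [0,0,-0.05],
    [0,0,-0.1],
    [0,0,-0.12],
    [-0.73,-0.71,-0.12],
    [-0.73,-0.71,-0.12]
  ],
  "turn": [
    [0,0,0],
    [0,0,0],
    [0,0,0],
    [0,0,0.79],
    [0,0,0.79]
  ],
  "newtons": 20
}}

```text
t: 0.57
tcp_pos: [0.1931, 0.5373, 0.3287]
tool_rot: [0.244, 0.97, 0.002, 0.001]
force: [0.6, -0.0, -0.9]
finger_gap: 0.301
gripper_force: 0.0
```

```bash
python3 -c "
from h import *
from station import manip
s=manip.sense();print(s['tcp_pos'],s['q']);plan(s,box(.1,0,.25),RA)"
```

```text
[0.19312174 0.53730852 0.32871116] [ 1.03015240e+00  3.53338551e-01  1.44766149e+00 -1.10470915e-04
  1.33629607e+00 -4.77926156e-02]
travel [-0.7955 -0.4564  0.0967] turn [ 0.0009 -0.0015  0.7103] mm 737.770608847097 deg 127.86328698583844
```

Call:
{"api": "apply_moves", "payload": {
  "claw": [-1,-1,-1,-1,-1],
  "travel": [
    [-0.8,-0.46,0.05],
    [-0.8,-0.46,0.05],
    [-0.8,-0.46,0.05],
    [-0.8,-0.46,0.05],
    [-0.8,-0.46,0.05]
  ],
  "turn": [
    [0,0,0.71],
    [0,0,0.71],
    [0,0,0.71],
    [0,0,0.71],
    [0,0,0.71]
  ]
}}

```text
t: 0.98
tcp_pos: [0.3036, 0.3579, 0.3158]
tool_rot: [0.532, 0.847, -0.0, 0.0]
force: [0.7, -0.3, -0.4]
finger_gap: -0.0
gripper_force: 0.0
```

```bash
python3 -c "
from h import *
from station import manip
s=manip.sense();print(s['tcp_pos'],s['q']);plan(s,box(.1,0,.25),RA)"
```

```text
[0.30364233 0.35794686 0.31583783] [ 6.28621433e-01  2.11957382e-01  1.69374036e+00 -1.05398270e-04
  1.23607959e+00  1.79212391e-01]
travel [-0.6496  0.0719  0.0824] turn [-0.000e+00  1.000e-04  5.103e-01] mm 527.0140946754872 deg 91.85122631273084
```

Call:
{"api": "apply_moves", "payload": {
  "claw": [-1,-1,-1,-1,-1],
  "travel": [
    [-0.65,0.07,0.05],
    [-0.65,0.07,0.05],
    [-0.65,0.07,0.05],
    [-0.65,0.07,0.05],
    [-0.65,0.07,0.05]
  ],
  "turn": [
    [0,0,0.51],
    [0,0,0.51],
    [0,0,0.51],
    [0,0,0.51],
    [0,0,0.51]
  ]
}}

```text
t: 1.4
tcp_pos: [0.4145, 0.1822, 0.3]
tool_rot: [0.767, 0.642, 0.0, -0.0]
force: [1.6, 0.8, 0.8]
finger_gap: -0.003
gripper_force: 0.0
```

```bash
python3 -c "
from h import *
from station import manip
s=manip.sense();print(s['tcp_pos'],s['q']);plan(s,box(.1,0,.25),RA)"
```

```text
[0.41451622 0.1821931  0.30002957] [1.66339607e-01 2.03990379e-01 1.75313290e+00 1.65290786e-04
 1.18445201e+00 3.42480706e-01]
travel [-0.2925  0.2637  0.0625] turn [-0.     -0.      0.3111] mm 319.0306306765761 deg 56.004290630455436
```

Call:
{"api": "apply_moves", "payload": {
  "claw": [-1,-1,-1,-1,-1],
  "travel": [
    [-0.29,0.265,0.06],
    [-0.29,0.265,0.06],
    [-0.29,0.265,0.06],
    [-0.29,0.265,0.06],
    [-0.29,0.265,0.06]
  ],
  "turn": [
    [0,0,0.311],
    [0,0,0.311],
    [0,0,0.311],
    [0,0,0.311],
    [0,0,0.311]
  ]
}}

```text
t: 1.82
tcp_pos: [0.5258, 0.0088, 0.2682]
tool_rot: [0.927, 0.375, -0.0, -0.0]
force: [0.7, 0.6, 0.6]
finger_gap: -0.0
gripper_force: 0.0
```

```bash
python3 -c "
from h import *
from station import manip
s=manip.sense();print(s['tcp_pos'],s['q']);plan(s,box(.1,0,.12),RA)"
```

```text
[0.52580643 0.00878027 0.26822625] [-1.96086291e-01  3.49270312e-01  1.63469556e+00  2.06002327e-04
  1.15805847e+00  6.05505927e-01]
travel [-0.0319  0.1327  0.1852] turn [-1.00e-04  1.00e-04  1.12e-01] mm 184.0376124446534 deg 20.167430133663206
```

Call:
{"api": "apply_moves", "payload": {
  "claw": [-1,-1,-1,-1,-1],
  "travel": [
    [-0.032,0.133,0.185],
    [-0.032,0.133,0.185],
    [-0.032,0.133,0.185],
    [-0.032,0.133,0.185],
    [-0.032,0.133,0.185]
  ],
  "turn": [
    [0,0,0.112],
    [0,0,0.112],
    [0,0,0.112],
    [0,0,0.112],
    [0,0,0.112]
  ]
}}

```text
t: 2.23
tcp_pos: [0.5809, -0.0855, 0.1161]
tool_rot: [0.978, 0.209, -0.002, -0.001]
force: [-0.0, 0.0, 0.7]
finger_gap: 0.003
gripper_force: 0.0
```

Run:
```python
from h import *
from station import manip
w=manip.snapshot("wrist");s=manip.sense();print(s['tcp_pos']);plan(s,box(.1,0,.12),RA)
P=cloud(w);rgb=w["pixels"].astype(int)
m=(rgb.min(2)>140)&(abs(P[...,2]-.056)<.006)
X=P[m]-H;print(m.sum(),np.percentile(X@bx,[1,50,99]),np.percentile(X@by,[1,50,99]),np.median(X[:,2]))
img=w["pixels"][:,:,::-1].copy()
for a,b,z in((0,-.075,.056),(0,.075,.056),(.112,-.075,.056),(.112,.075,.056),(.1,0,.056)):
    c=w["intrinsics"]@(w["R"]@box(a,b,z)+w["t"]);cv2.circle(img,tuple(int(v) for v in c[:2]/c[2]),4,(0,0,255),2)
cv2.imwrite("pics/w1.png",img)
```

```text
[ 0.58071721 -0.08603062  0.11488852]
travel [ 0.001  -0.0007 -0.0064] turn [-0.0012  0.0017  0.0012] mm 5.207828409484277 deg 0.4286512006869264
22105 [0.03755347 0.08518915 0.16814061] [-0.07465059  0.00087281  0.07182462] 0.05656343435756932
```

View pics/w1.png

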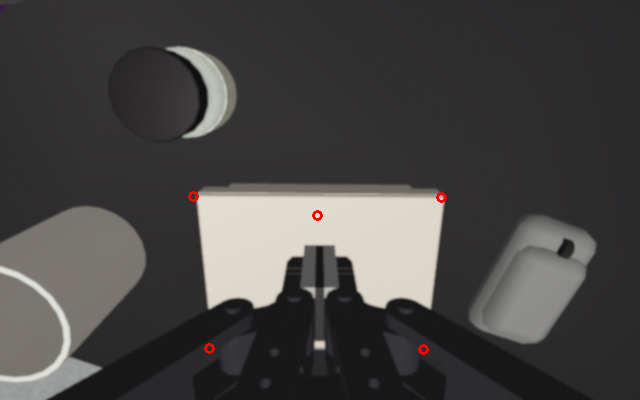

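The wrist view confirms the box: the free-edge corners at (193,196) and (441,197) match my pose to about 2 mm, with the fingers over the flap's edge zone. Jar is at (165,95), mouse at (540,280) and mug at (60,300), all clear.

Call:
{"api": "apply_moves", "payload": {
  "claw": [-1,-1,-1,-1],
  "travel": [
    [0,0,0.04],
    [0,0,0.069],
    [0,0,0.069],
    [0,0,0.069]
  ],
  "turn": [
    [0,0,0],
    [0,0,0],
    [0,0,0],
    [0,0,0]
  ]
}}

```text
t: 2.62
tcp_pos: [0.5806, -0.0824, 0.0652]
tool_rot: [0.978, 0.211, -0.001, -0.001]
force: [-0.1, -0.4, 1.1]
finger_gap: -0.002
gripper_force: 0.0
```

Call:
{"api": "apply_moves", "payload": {
  "claw": [-1,-1,-1,-1,-1],
  "travel": [
    [0,0,0.007],
    [0,0,0.013],
    [0,0,0.018],
    [0,0,0.021],
    [0,0,0.021]
  ],
  "turn": [
    [0,0,0],
    [0,0,0],
    [0,0,0],
    [0,0,0],
    [0,0,0]
  ]
}}

```text
t: 3.03
tcp_pos: [0.583, -0.0833, 0.0495]
tool_rot: [0.978, 0.21, 0.002, 0.001]
force: [2.5, 1.6, 3.5]
finger_gap: 0.004
gripper_force: 1.7
```

Call:
{"api": "apply_moves", "payload": {
  "claw": [-1,-1,-1,-1,-1],
  "travel": [
    [0,0,0.0015],
    [0,0,-0.02],
    [0.02,0,-0.06],
    [0.03,0,-0.1],
    [0.03,0,-0.13]
  ],
  "turn": [
    [0,0,0],
    [0,0,0],
    [0,0,0],
    [0,0,0],
    [0,0,0]
  ]
}}

```text
t: 3.45
tcp_pos: [0.6048, -0.0731, 0.1547]
tool_rot: [0.978, 0.211, 0.001, 0.001]
force: [0.4, -0.1, -0.5]
finger_gap: 0.001
gripper_force: 0.0
```

Call:
{"api": "apply_moves", "payload": {
  "claw": [-1,-1,-1],
  "travel": [
    [0,0,-0.02],
    [0,0,-0.02],
    [0,0,-0.02]
  ],
  "turn": [
    [0,0,0],
    [0,0,0],
    [0,0,0]
  ]
}}

```text
t: 3.7
tcp_pos: [0.603, -0.0733, 0.1691]
tool_rot: [0.978, 0.21, 0.0, 0.0]
force: [-0.3, 0.4, -0.6]
finger_gap: -0.001
gripper_force: 0.0
```

Run:
```python
from h import *
from station import manip
s=manip.sense();print(s['tcp_pos'])
for n in("top","wrist"):
    w=manip.snapshot(n);cv2.imwrite(f"pics/{n}2.png",w["pixels"][:,:,::-1]);np.savez(n+"2.npz",**w)
    P=cloud(w);rgb=w["pixels"].astype(int)
    X=P-H;x,y=X@bx,X@by
    b=(rgb.max(2)<70)&(abs(x-.09)<.03)&(abs(y+.028)<.03)&(abs(X[...,2]-.042)<.006);print(n,"btn",b.sum(),x[b].mean(),y[b].mean(),np.median(X[b][:,2]))
    m=(abs(y)<.08)&(x>-.03)&(x<.12)&(rgb.min(2)>110)
    print([(k/100,int((m&(abs(X[...,2]-k/100)<.005)).sum())) for k in range(2,18)])
```

```text
[ 0.6030359  -0.07333901  0.16906898]
top btn 16 0.09171113625688436 -0.02723545031094697 0.044149880050410456
[(0.02, 9), (0.03, 180), (0.04, 310), (0.05, 36), (0.06, 81), (0.07, 91), (0.08, 89), (0.09, 100), (0.1, 89), (0.11, 103), (0.12, 101), (0.13, 105), (0.14, 103), (0.15, 118), (0.16, 382), (0.17, 20)]
wrist btn 396 0.09222572468002165 -0.029335083069275566 0.04229168622099709
[(0.02, 545), (0.03, 8200), (0.04, 3122), (0.05, 0), (0.06, 0), (0.07, 0), (0.08, 7), (0.09, 29), (0.1, 46), (0.11, 76), (0.12, 83), (0.13, 6), (0.14, 0), (0.15, 0), (0.16, 0), (0.17, 0)]
```

View pics/wrist2.png

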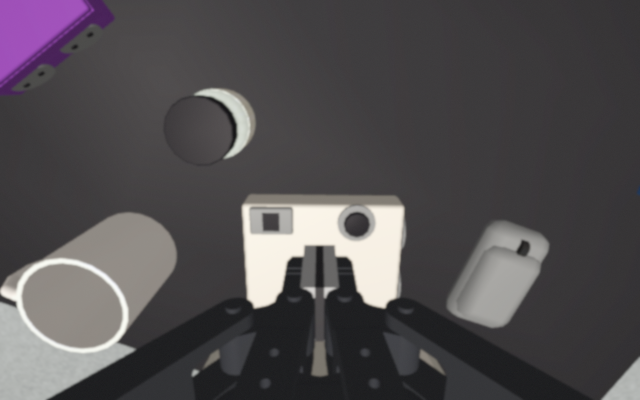

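The flap is open (points up to z 0.16), the button is visible at (356,224), and the box has not moved.

Run:
```python
from h import *
from station import manip
d=np.load("wrist2.npz");s=manip.sense()
g=d["pixels"].max(2)[205:245,335:378];k,l,st,ce=cv2.connectedComponentsWithStats((g<60).astype(np.uint8))
for i in range(1,k):
    p=ray(d,ce[i]+[335,205],.042)[0];print(st[i],p,(p-H)@bx,(p-H)@by)
plan(s,box(.094,-.028,.062),RA)
```

```text
[ 12   8  21  22 244] [ 0.58573207 -0.11718182  0.042     ] 0.09115082373013471 -0.031088610047309898
travel [-0.0371  0.0385  0.1314] turn [-0.0007  0.0009  0.0021] mm 113.51730235809013 deg 0.4376976307964005
```

Call:
{"api": "apply_moves", "payload": {
  "claw": [-1,-1,-1,-1,-1],
  "travel": [
    [-0.037,0.041,0.01],
    [-0.037,0.041,0.04],
    [-0.037,0.041,0.085],
    [-0.037,0.041,0.13],
    [-0.037,0.041,0.13]
  ],
  "turn": [
    [0,0,0],
    [0,0,0],
    [0,0,0],
    [0,0,0],
    [0,0,0]
  ]
}}

```text
t: 4.22
tcp_pos: [0.5829, -0.1134, 0.0558]
tool_rot: [0.978, 0.21, -0.008, -0.005]
force: [-0.8, 0.5, -1.0]
finger_gap: 0.001
gripper_force: 0.0
```

```bash
python3 -c "
from h import *
from station import manip
s=manip.sense();p=s['tcp_pos'];print(p,s['force'],(p-H)@bx,(p-H)@by);plan(s,box(.094,-.030,.036),RA)"
```

```text
[ 0.58293663 -0.11338568  0.05581746] [-0.79169164  0.46360032 -0.9762796 ] 0.09013305750870759 -0.02648542230462517
travel [0.0051 0.0048 0.0246] turn [-0.0044  0.0043  0.0018] mm 20.494805901272063 deg 1.1500163895980793
```

Call:
{"api": "apply_moves", "payload": {
  "claw": [-1,-1,-1,-1,-1],
  "travel": [
    [0,0,0.01],
    [0,0,0.018],
    [0,0,0.025],
    [0,0,0.03],
    [0,0,0.033]
  ],
  "turn": [
    [0,0,0],
    [0,0,0],
    [0,0,0],
    [0,0,0],
    [0,0,0]
  ]
}}

```text
t: 4.63
tcp_pos: [0.591, -0.1156, 0.0396]
tool_rot: [0.978, 0.211, 0.001, 0.001]
force: [0.0, 0.5, 2.9]
finger_gap: 0.002
gripper_force: 1.8
```

Call:
{"api": "apply_moves", "payload": {
  "claw": [-1,-1],
  "travel": [
    [0,0,0.001],
    [0,0,0.001]
  ],
  "turn": [
    [0,0,0],
    [0,0,0]
  ]
}}

```text
t: 4.8
tcp_pos: [0.5909, -0.1156, 0.0388]
tool_rot: [0.978, 0.21, 0.001, 0.001]
force: [-0.0, 0.6, 3.7]
finger_gap: -0.0
gripper_force: 2.1
```

Call:
{"api": "apply_moves", "payload": {
  "claw": [-1,-1,-1],
  "travel": [
    [0,0,0.002],
    [0,0,0.003],
    [0,0,0.003]
  ],
  "turn": [
    [0,0,0],
    [0,0,0],
    [0,0,0]
  ]
}}

```text
t: 5.05
tcp_pos: [0.591, -0.1156, 0.0378]
tool_rot: [0.978, 0.21, 0.001, 0.001]
force: [-1.6, 1.0, 14.5]
finger_gap: -0.001
gripper_force: 7.3
```

Call:
{"api": "apply_moves", "payload": {
  "claw": [-1,-1,-1,-1,-1],
  "travel": [
    [0,0,-0.03],
    [0,0,-0.08],
    [0,0,-0.13],
    [0,-0.02,-0.18],
    [0,-0.037,-0.23]
  ],
  "turn": [
    [0,0,0],
    [0,0,0],
    [0,0,0],
    [0,0,0],
    [0,0,0]
  ]
}}

```text
t: 5.47
tcp_pos: [0.5774, -0.0889, 0.2188]
tool_rot: [0.978, 0.21, -0.0, -0.0]
force: [0.9, 0.2, -0.7]
finger_gap: 0.005
gripper_force: 0.0
```

Call:
{"api": "apply_moves", "payload": {
  "claw": [-1,-1,-1,-1,-1],
  "travel": [
    [-0.04,0,-0.02],
    [-0.085,0,-0.02],
    [-0.13,0,-0.02],
    [-0.165,0,-0.02],
    [-0.165,0,-0.02]
  ],
  "turn": [
    [0,0,0],
    [0,0,0],
    [0,0,0],
    [0,0,0],
    [0,0,0]
  ]
}}

```text
t: 5.88
tcp_pos: [0.4524, -0.1432, 0.2331]
tool_rot: [0.978, 0.209, -0.002, -0.001]
force: [0.4, 1.3, -0.4]
finger_gap: 0.003
gripper_force: 0.0
```

Run:
```python
from h import *
from station import manip
s=manip.sense();p=s['tcp_pos'];print(p,s['force'],(p-H)@bx,(p-H)@by);plan(s,box(-.03,0,.135),RA)
w=manip.snapshot("top");cv2.imwrite("pics/top3.png",cv2.resize(w["pixels"][90:290,180:420,::-1],None,fx=3,fy=3))
```

```text
[ 0.45242131 -0.14324269  0.23306872] [ 0.40262848  1.26439567 -0.37509064] -0.04128740091277531 -0.0009051244539848437
travel [ 0.0146 -0.0007  0.1225] turn [-0.001   0.0013  0.0014] mm 98.72030499279747 deg 0.3856504520495608
```

View pics/top3.png

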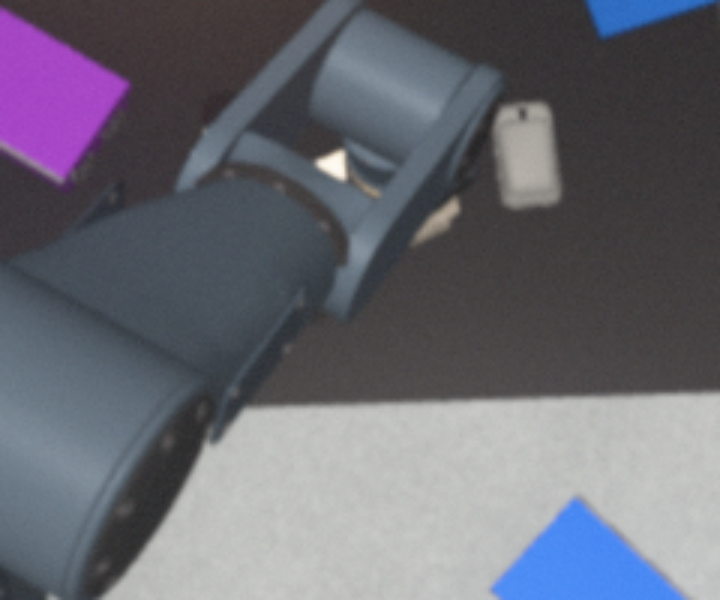

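The arm blocks the top view here, with the mouse at (530,155) still in place. I descend behind the open flap.

Call:
{"api": "apply_moves", "payload": {
  "claw": [-1,-1,-1,-1,-1],
  "travel": [
    [0,0,0.03],
    [0,0,0.07],
    [0,0,0.11],
    [0,0,0.123],
    [0,0,0.123]
  ],
  "turn": [
    [0,0,0],
    [0,0,0],
    [0,0,0],
    [0,0,0],
    [0,0,0]
  ]
}}

```text
t: 6.35
tcp_pos: [0.4569, -0.1421, 0.132]
tool_rot: [0.978, 0.211, -0.002, -0.002]
force: [-0.1, 0.4, -0.1]
finger_gap: 0.001
gripper_force: 0.0
```

Run:
```python
from h import *
from station import manip
s=manip.sense();p=s['tcp_pos'];x=(p-H)@bx;print(p,s['force'],x,(p-H)@by)
for th in(1.35,1.2,1.0,.8,.6,.4,.2,.1,0,-.03):
    r=.085+.012*(1.35-th)/1.35
    X=r*np.cos(th)-.005*np.sin(th)-.011*np.sin(th);Z=.051+r*np.sin(th)+.005*np.cos(th)
    print(th,round(X,3),round(Z,3),"cmd",round((X-x)/.8,4),round((p[2]-Z)/.8,4))
```

```text
[ 0.45692274 -0.14207802  0.13201358] [-0.11152593  0.36375159 -0.11873593] -0.03670009806467027 -0.0016640365595014812
1.35 0.003 0.135 cmd 0.0496 -0.0038
1.2 0.016 0.133 cmd 0.0663 -0.0016
1.0 0.034 0.128 cmd 0.0886 0.0052
0.8 0.051 0.119 cmd 0.1098 0.0163
0.6 0.067 0.107 cmd 0.1292 0.0314
0.4 0.08 0.092 cmd 0.1457 0.05
0.2 0.09 0.075 cmd 0.1586 0.0715
0.1 0.094 0.066 cmd 0.1634 0.0831
0 0.097 0.056 cmd 0.1671 0.095
-0.03 0.098 0.053 cmd 0.168 0.0987
```

Call:
{"api": "apply_moves", "payload": {
  "claw": [-1,-1,-1,-1,-1],
  "travel": [
    [0.025,0,-0.002],
    [0.045,0,-0.004],
    [0.057,0,-0.003],
    [0.07,0,-0.001],
    [0.08,0,0.002]
  ],
  "turn": [
    [0,0,0],
    [0,0,0],
    [0,0,0],
    [0,0,0],
    [0,0,0]
  ]
}}

```text
t: 6.77
tcp_pos: [0.517, -0.1168, 0.1336]
tool_rot: [0.978, 0.211, 0.0, 0.001]
force: [-1.3, -2.8, 0.2]
finger_gap: 0.003
gripper_force: 1.0
```

```bash
cat > p.py <<'E'
from h import *
from station import manip
s=manip.sense();p=s['tcp_pos'];x=(p-H)@bx;print(p,s['force'],x,(p-H)@by)
for th in(1.0,.8,.6,.4,.2,.1,0,-.03,-.07):
    r=.085+.012*(1.35-th)/1.35
    X=r*np.cos(th)-.005*np.sin(th)-.011*np.sin(th);Z=.051+r*np.sin(th)+.005*np.cos(th)
    print(th,round(X,3),round(Z,3),"cmd",round((X-x)/.8,4),round((p[2]-Z)/.8,4))
E
python3 p.py
```

```text
[ 0.51703604 -0.11675872  0.13362843] [-1.3027017  -2.83341696  0.18831883] 0.028516628519229856 -0.002870166351755208
1.0 0.034 0.128 cmd 0.007 0.0072
0.8 0.051 0.119 cmd 0.0283 0.0183
0.6 0.067 0.107 cmd 0.0476 0.0334
0.4 0.08 0.092 cmd 0.0642 0.052
0.2 0.09 0.075 cmd 0.077 0.0735
0.1 0.094 0.066 cmd 0.0819 0.0851
0 0.097 0.056 cmd 0.0856 0.097
-0.03 0.098 0.053 cmd 0.0865 0.1007
-0.07 0.099 0.049 cmd 0.0875 0.1056
```

Contact is made and the flap is following. I continue along the arc.

Call:
{"api": "apply_moves", "payload": {
  "claw": [-1,-1,-1,-1,-1],
  "travel": [
    [0.01,0,0.007],
    [0.028,0,0.018],
    [0.048,0,0.033],
    [0.057,0,0.043],
    [0.064,0,0.052]
  ],
  "turn": [
    [0,0,0],
    [0,0,0],
    [0,0,0],
    [0,0,0],
    [0,0,0]
  ]
}}

```text
t: 7.18
tcp_pos: [0.5625, -0.0954, 0.0905]
tool_rot: [0.978, 0.211, -0.001, -0.0]
force: [-2.4, -1.8, 1.2]
finger_gap: -0.0
gripper_force: 1.5
```

```bash
python3 p.py
```

```text
[ 0.56254378 -0.09541961  0.09054086] [-2.4079606  -1.75450006  1.17155178] 0.07876762259836281 -0.0017978795540466608
1.0 0.034 0.128 cmd -0.0558 -0.0466
0.8 0.051 0.119 cmd -0.0345 -0.0355
0.6 0.067 0.107 cmd -0.0152 -0.0204
0.4 0.08 0.092 cmd 0.0013 -0.0018
0.2 0.09 0.075 cmd 0.0142 0.0197
0.1 0.094 0.066 cmd 0.0191 0.0312
0 0.097 0.056 cmd 0.0228 0.0432
-0.03 0.098 0.053 cmd 0.0237 0.0468
-0.07 0.099 0.049 cmd 0.0247 0.0517
```

Call:
{"api": "apply_moves", "payload": {
  "claw": [-1,-1,-1,-1,-1],
  "travel": [
    [0.008,0,0.01],
    [0.014,0,0.02],
    [0.019,0,0.031],
    [0.022,0,0.043],
    [0.023,0,0.048]
  ],
  "turn": [
    [0,0,0],
    [0,0,0],
    [0,0,0],
    [0,0,0],
    [0,0,0]
  ]
}}

```text
t: 7.6
tcp_pos: [0.5809, -0.0884, 0.0575]
tool_rot: [0.978, 0.21, 0.001, 0.001]
force: [-0.8, -0.3, 9.4]
finger_gap: 0.001
gripper_force: 3.7
```

Call:
{"api": "apply_moves", "payload": {
  "claw": [-1,-1,-1],
  "travel": [
    [0,0,0.004],
    [0,0,0.006],
    [0,0,0.006]
  ],
  "turn": [
    [0,0,0],
    [0,0,0],
    [0,0,0]
  ]
}}

```text
t: 7.85
tcp_pos: [0.5811, -0.0886, 0.0488]
tool_rot: [0.978, 0.21, 0.002, 0.001]
force: [0.2, 0.6, 4.1]
finger_gap: 0.005
gripper_force: 1.9
```

Call:
{"api": "apply_moves", "payload": {
  "claw": [-1,-1,-1,-1,-1],
  "travel": [
    [0,0,0.0015],
    [0,0,0.0015],
    [0,0,-0.01],
    [0,0,-0.03],
    [0,0,-0.07]
  ],
  "turn": [
    [0,0,0],
    [0,0,0],
    [0,0,0],
    [0,0,0],
    [0,0,0]
  ]
}}

```text
t: 8.27
tcp_pos: [0.577, -0.0873, 0.1017]
tool_rot: [0.978, 0.21, -0.003, -0.002]
force: [-0.3, 0.9, -0.2]
finger_gap: 0.001
gripper_force: 0.0
```

Call:
{"api": "apply_moves", "payload": {
  "claw": [-1,-1,-1,-1,-1],
  "travel": [
    [0,0,-0.04],
    [0,0,-0.09],
    [0,0,-0.12],
    [0,0,-0.12],
    [0,0,-0.12]
  ],
  "turn": [
    [0,0,0],
    [0,0,0],
    [0,0,0],
    [0,0,0],
    [0,0,0]
  ]
}}

```text
t: 8.68
tcp_pos: [0.5803, -0.0884, 0.2018]
tool_rot: [0.978, 0.21, 0.002, 0.001]
force: [-0.1, -0.0, -0.7]
finger_gap: -0.0
gripper_force: 0.0
```

Run:
```python
from h import *
from station import manip
s=manip.sense();print(s["tcp_pos"],s["force"])
w=manip.snapshot("wrist");cv2.imwrite("pics/w4.png",w["pixels"][:,:,::-1])
P=cloud(w);X=P-H;x,y=X@bx,X@by
m=(w["pixels"].min(2)>120)&(abs(y)<.09)&(x>.03)&(x<.14)&(X[...,2]>.045)&(X[...,2]<.09)
print(m.sum(),np.percentile(x[m],99),np.percentile(y[m],[1,99]),np.percentile(X[m][:,2],[5,50,95]))
w=manip.snapshot("scene")
P=cloud(w);m=np.zeros((400,640),bool);m[208:258,272:335]=1
m&=(w["pixels"].min(2)>140)&(abs(P[...,2]-.056)<.008)
v,u=np.nonzero(m);print(m.sum(),cv2.minAreaRect((ray(w,np.c_[u,v],.056)[:,:2]*1000).astype(np.float32)))
```

```text
[ 0.5803022  -0.08838993  0.20184814] [-0.05701652 -0.02956086 -0.67939697]
15539 0.11295240748528511 [-0.07492361  0.07131985] [0.05536253 0.05658797 0.0577323 ]
1026 ((543.2521362304688, -104.06269073486328), (115.58287811279297, 150.4685821533203), 23.927335739135742)
```

View pics/w4.png

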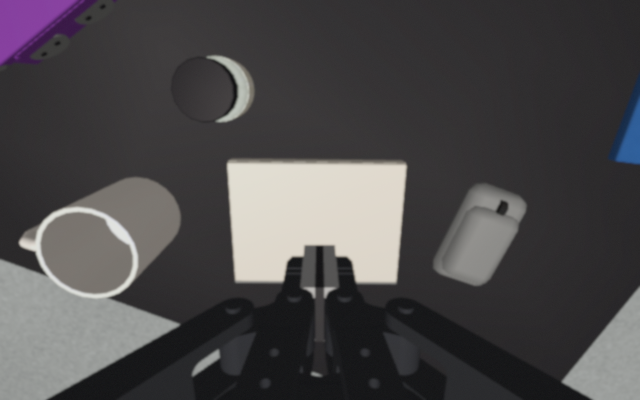

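The flap is shut and level at z 56.6 mm (235–405, 160–285), and the box pose is unchanged to within 0.1 mm. The robot is clear, so I hand the job in.

```bash
python3 -c "
from station import manip
print(manip.sign_off())"
```

```text
the job is handed in; nothing more can be done
None
```

The job is handed in (no verdict shown): the flap sprang open, the reset button was pushed until it bottomed out at 14.5 N, and the flap is shut and level with the box unmoved and the mouse, mug and jar untouched.

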